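# Lock the chimney onto a table lantern

## Task

Get the table lantern ready: stand the candle upright on the lantern's little platform, centred so that none of it hangs over the edge, then put the glass chimney over it and lock it - feel for the notches, push down against the spring, give it the quarter turn clockwise to the stop and let it spring up into its seat. Leave the mills, the bell and the wafer packet where they are, and do not knock anything over.

Things in the scene. Friction and masses are not known exactly. Their poses are not given: they have to be found in the camera images.
- lantern_base: lantern base, fixed to the table: dark round foot 150 mm across, 14 mm high, carrying a steel bayonet collar (124 mm outside, bore 93 mm, top face 50 mm above the table) with the candle platform in the middle of its bore. Origin: centre of the foot's underside, on the lantern's vertical axis, z up. Its reported turn says nothing about how the collar is turned
- collar_top (a point): centre of the collar's top face, an inward lip with two facing notches 18 mm wide for the chimney's pins. The line through the notches is not reported; it is within 35 degrees either side of world x. Under each notch a track runs clockwise (seen from above) below the lip for 80 degrees to a seat and a stop; counter-clockwise is blocked. The bore leaves the skirt 2.5 mm all round
- locked (a point): where the centre of the chimney's lower rim is once locked in the seat: on the axis, 28.5 mm above the table. Its height is 42 mm while the pins ride on the collar, 34 to 36 mm when they have dropped into the notches onto the spring, 25 mm or less (22.5 at the bottom) to pass under the lip and turn. Let go in the track it stays at 25 mm, pressed up under the lip, not locked, and can be regripped
- spring_top (a point): top of the sprung ring in the collar's bore, at rest 36 mm above the table, on the axis (this point does not move with it). It pushes the chimney's rim up with about 3 N at 36 mm, 9 N at 28.5 mm, 12 N at 25 mm and 14 N at 22.5 mm, where it is at its stop
- platform (a point): centre of the top face of the candle platform: a round steel disc 62 mm across, 46 mm above the table, on the lantern's axis, 4 mm below the collar's top face; z up
- candle: white battery candle, a plain upright cylinder 50 mm in diameter and 60 mm high with a small clear flame tip on top (73 mm in all), about 0.12 kg, standing on the table. Origin: centre of its underside, z up along it
- chimney: chimney, standing: steel skirt (88 mm outside, 79 inside, 24 high, open below), glass tube, steel cap (top at 120 mm) with dark bar handle; 154 mm high, about 0.35 kg, clear inside up to 112 mm. Origin: centre of the lower rim; z up, x along the bar. Two round pins, 8 mm thick, stick out of the skirt in line with the bar (+x and -x) to 53.5 mm from the axis, centred 12 mm above the rim
- handle (a point): centre of the chimney's bar handle, on its axis, 147 mm above the chimney's lower rim; the bar is 76 mm long (x), 12 mm wide (y) and 14 mm high, on two short posts 31 mm from the centre, 20 mm of free space below it
- pepper_mill: dark wooden pepper mill, 57 mm across, 174 mm high, a bystander; origin centre of its underside
- salt_mill: pale wooden salt mill, 57 mm across, 162 mm high, a bystander; origin centre of its underside
- service_bell: counter bell, 75 mm across, 57 mm high, a bystander; origin centre of its underside
- favour: wrapped wafer packet, 40 x 88 x 14 mm, lying flat, a bystander; origin centre of its underside
Mind the look-alikes: they are no part of the job. Leave any orange look-alike of the chimney alone.

How it is judged:
By the outcome, as a careful person would: the job done as asked, in the order asked, and still so for the second after the job is handed in, with the robot touching nothing.
It also fails if it takes over 72 s, if anything falls off the work surface, if the arm or the gripper's body presses on something with over 40 N, if the wrist force passes 120 N, or if a joint passes its speed limit or range.

## Robot

A 6-joint arm with a two-finger parallel gripper is mounted at the origin on a cart in front of the work surface, level with it; the furniture and walls round the work are solid. World frame = base frame: x ahead of the robot, y to its left, z up, the work surface at z = 0. Lengths are in m, angles in rad, forces in N, time in s.
With the tool pointing down it reaches from about 0.35 to 0.975 m from the base axis. Payload 4.9 kg.
Tool frame: the origin (TCP) lies midway between the tips of the shut fingers; the grasp point (between the pads) lies 19 mm behind it; z points along the fingers, y is the line along which they close (so a half turn about z gives the same grasp; the last joint's range is limited). The gripper opens to 85 mm and grips with 20 to 120 N. Pads are 22 mm wide; open, the fingers measure 114 mm over their backs; the gripper's body (76 mm by 85 mm) begins 54 mm behind the grasp point. The pads swing forward as they close: fully open they stand 13 mm farther back than shut.
Start: joints at [1.166, 0.053, 1.613, -0, 1.476, -0.119], TCP at [0.176, 0.6, 0.231] pointing down, gripper open.
Joint ranges: [-3.01, 3.01], [-1.01, 2.22], [0.06, 2.58], [-1.02, 4.17], [0.09, 2.62], [-3.14, 3.14]. Speed limits (rad/s): [2.57, 2.57, 3.14, 3.14, 3.14, 3.14].

## Interface

Orientations are given as a unit quaternion [w, x, y, z].
In Python, from plant import manip gives the robot as it stands.
- The arm moves only by the tool move_arm, never from a script. Its argument "increments" is one flat list of numbers, 5 for each row, row after row: the shift along the tool's x, y, z in mm, then the turn about the tool's z in rad, then the opening, from 0 (shut) to 1 (fully open). In form: [tx, ty, tz, spin, jaw, tx, ty, tz, spin, jaw, ...]. A call has 1 to 8 rows; each row shifts and turns the commanded pose from where the row before left it, along the tool's axes as they then stand; what a row does not reach is not made up. A row lasts 1/12 s, in which the tool goes at most 41.7 mm and 7.16 degrees, less where a joint would pass 70% of its speed; a pose out of reach is approached as far as the arm can. A call with a gripper value outside its range is refused whole. The fingers move at their own pace and stop on an object; the grip force is fixed at half the most. Time passes only in rows, so rows that do not move let the fingers close. It gives the time, the measured TCP pose, the force, the opening and the grip force at its end, in the units of the state.
- manip.state(): the state, without advancing time (a new reading comes with each control period).
- manip.grab_frame(name): name is "scene" or "top"; returns a dict with "image" (420x560x3 uint8, blue, green, red), "fov_y" (degrees; the focal length in pixels is half the picture's height over the tangent of half this angle, whatever the lens; pixels are square), "cx", "cy" (the principal point, pixels), "eye" and "rotation" of the camera in the world. Camera axes: x right, y down, z forward; pixel columns grow to the right and rows downward; lengths in m; the calibration is good to about 2 mm. A picture is of the moment at which its call begins. There is no depth.
- manip.job_done(): hands the job in; it is judged then, once.
The state is a dict: "time": time; "joint_pos": joint angles; "joint_vel": joint speeds; "joint_efforts": joint torques, N m; "tool_pos": TCP position; "tool_rot": TCP orientation; "contact_force": force on the tool from outside, world axes, zero at the start; "ft_torque": the same for the moment, N m; "gripper_width": opening from 0.0 (shut) to 1.0 (fully open); "grasp_force": force on a finger pad.
Only numpy, scipy, OpenCV 4.12 (cv2) and the standard library are available. Lean on these libraries where they do the work, as an engineer would, in place of code of your own. Each camera call takes 0.05 s, during which the arm holds its last target. There are 200 camera calls.

## Working session

There is one attempt and no reset: what is moved stays moved. The work goes in short steps, Python scripts to look and compute and a tool call to move; the robot and the scene stay as the last step left them, time stands still between calls to the robot, and variables do not carry over. Pictures are saved under pics/ and viewed, at most 10 in all, crops included, and the job is handed in when it is done.

Besides the shell and the picture viewer there is one more tool, called after ">>>" by a JSON object that holds its "method" and its "body", one argument or row to a line. move_arm: Moves the arm, as the interface text tells. Its arguments: {"type":"object","properties":{"increments":{"type":"array"}},"required":["increments"]}

```bash
mkdir -p pics; ls; cat > h.py <<'E'
import numpy as np, cv2
from plant import manip
def grab(n,f=None):
    d=manip.grab_frame(n)
    if f: cv2.imwrite('pics/'+f,d['image'])
    return d
def foc(d): return d['image'].shape[0]/2/np.tan(np.radians(d['fov_y'])/2)
def ray(d,p,z):
    f=foc(d); v=np.array([(p[0]-d['cx'])/f,(p[1]-d['cy'])/f,1.]); w=np.array(d['rotation'])@v
    e=np.array(d['eye']); return e+w*(z-e[2])/w[2]
def proj(d,P):
    c=np.array(d['rotation']).T@(np.array(P)-np.array(d['eye'])); f=foc(d)
    return np.array([d['cx']+f*c[0]/c[2], d['cy']+f*c[1]/c[2]])
E
python3 - <<'E'
from h import *
for n in("scene","top"):
    d=grab(n,n+'0.png'); print(n,d['fov_y'],d['cx'],d['cy'],d['eye'],np.round(d['rotation'],4).tolist())
    np.savez('pics/'+n+'0.npz',**d)
print(manip.state())
a=cv2.imread('pics/scene0.png');b=cv2.imread('pics/top0.png')
E
```

```text
pics
scene 42.50649919358901 286.57512213354005 217.88511186796396 [-0.0559778  -0.59909464  1.02730464] [-0.3593, 0.8694, -0.3119, 0.1329]
top 44.82665014151125 281.43004480409417 218.60773299470608 [0.33868312 0.11060315 1.52076426] [-0.0503, 0.71, -0.7, 0.058]
{'time': 0.1, 'joint_pos': array([ 1.16600578e+00,  5.32990732e-02,  1.61417465e+00, -3.35138634e-05,
        1.47602481e+00, -1.18992002e-01]), 'joint_vel': array([ 0.00051501, -0.00089394, -0.00307214,  0.00050639, -0.00012165,
        0.00055064]), 'joint_efforts': array([-1.39425074e-04, -3.94908178e+01, -3.71361208e+01, -1.47468468e-04,
        3.92791568e-03, -1.11979256e-05]), 'tool_pos': array([0.1759764 , 0.59911072, 0.23017014]), 'tool_rot': array([-2.30611598e-04,  1.42411781e-01,  9.89807040e-01, -9.24763293e-04]), 'contact_force': array([0.53818758, 0.34355248, 0.22048376]), 'ft_torque': array([ 0.01972351,  0.01135756, -0.0473365 ]), 'grasp_force': 0.0, 'gripper_width': 1.0006439687669808}
```

```bash
cat >> h.py <<'E'
from scipy.spatial.transform import Rotation as Ro
def RM(d): return Ro.from_quat(np.asarray(d['rotation']),scalar_first=True).as_matrix()
def ray(d,p,z):
    f=foc(d); w=RM(d)@np.array([(p[0]-d['cx'])/f,(p[1]-d['cy'])/f,1.])
    e=np.array(d['eye']); return e+w*(z-e[2])/w[2]
def proj(d,P):
    c=RM(d).T@(np.array(P)-np.array(d['eye'])); f=foc(d)
    return np.array([d['cx']+f*c[0]/c[2], d['cy']+f*c[1]/c[2]])
E
python3 - <<'E'
from h import *
for n in("scene","top"):
    d=dict(np.load('pics/'+n+'0.npz')); print(n,RM(d)[:,2],ray(d,(280,210),0), proj(d,(.5,0,0)))
E
```

```text
scene [ 0.45532477  0.54182237 -0.70647567] [0.6116627  0.22363772 0.        ] [302.61217382 280.31808537]
top [ 0.15285986 -0.00983903 -0.98819889] [0.60024901 0.1001428  0.        ] [312.89851646 243.41229992]
```

View pics/scene0.png

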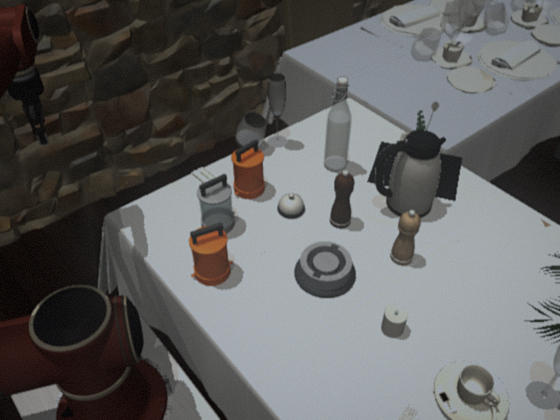

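View pics/top0.png

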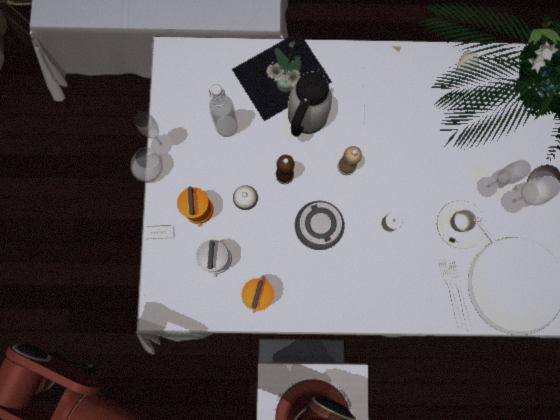

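```bash
python3 - <<'E'
from h import *
a=cv2.imread('pics/scene0.png');b=cv2.imread('pics/top0.png')
def c(im,u,v,w,h,s): return cv2.resize(im[v-h//2:v+h//2,u-w//2:u+w//2],None,fx=s,fy=s,interpolation=cv2.INTER_CUBIC)
top=np.hstack([c(b,320,225,60,50,6),c(b,393,221,30,50,6),c(b,213,257,42,50,6)])
bot=np.hstack([c(a,326,268,72,60,5),c(a,395,320,36,60,5),c(a,215,206,50,60,5)])
W=max(top.shape[1],bot.shape[1]); p=lambda i:cv2.copyMakeBorder(i,0,0,0,W-i.shape[1],0)
m=np.vstack([p(top),p(bot)]); m=cv2.convertScaleAbs(m,alpha=1.4); cv2.imwrite('pics/crop1.png',m); print(m.shape)
E
```

```text
(600, 792, 3)
```

View pics/crop1.png

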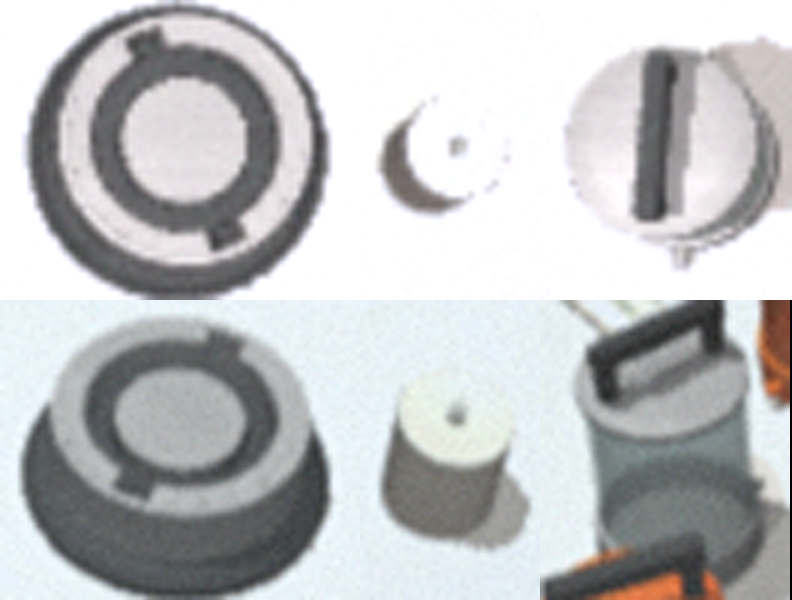

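```bash
cat > meas.py <<'E'
from h import *
D={n:dict(np.load(f'pics/{n}0.npz')) for n in('scene','top')}
def blobs(m,box):
    u0,v0,u1,v1=box; k=np.zeros_like(m); k[v0:v1,u0:u1]=m[v0:v1,u0:u1]
    cs,_=cv2.findContours(k,cv2.RETR_LIST,cv2.CHAIN_APPROX_NONE); return sorted(cs,key=cv2.contourArea,reverse=True)
# subpixel: work on 4x upsampled
S=4
for n,box,hb in(('top',(285,190,355,260),(195,232,235,285)),('scene',(290,235,362,300),(193,170,240,215))):
    d=D[n]; g=cv2.resize(cv2.cvtColor(d['image'],cv2.COLOR_BGR2GRAY),None,fx=S,fy=S,interpolation=cv2.INTER_CUBIC)
    sub=g[box[1]*S:box[3]*S,box[0]*S:box[2]*S]
    un=lambda p:((np.asarray(p)+.5)/S-.5)
    B=[x*S for x in box]
    # flood the platform outwards: dark ring (groove) as a contour pair
    t={'top':100,'scene':80}[n]
    m=((g<t)*255).astype(np.uint8)
    for c in blobs(m,B)[:6]:
        if cv2.contourArea(c)<300: continue
        e=cv2.fitEllipse(c); c0=un(e[0])
        print(n,'dark contour area',cv2.contourArea(c)/16,'c',c0.round(2),np.round(np.array(e[1])/S,1),'z46',ray(d,c0,.046).round(4)[:2],'z50',ray(d,c0,.05).round(4)[:2],'z14',ray(d,c0,.014).round(4)[:2])
    m=((g<60)*255).astype(np.uint8)
    for c in blobs(m,[x*S for x in hb])[:2]:
        r=cv2.minAreaRect(c); print(n,'handle',cv2.contourArea(c)/16,un(r[0]),np.array(r[1])/S,r[2],'z154',ray(d,un(r[0]),.154).round(4))
for n,u,v in(('top',393,221),('scene',395,320)):
    im=D[n]['image'].astype(int); print(n,im[v,u-25:u+26:3].tolist())
E
python3 meas.py
```

```text
top dark contour area 1870.25 c [319.13 224.98] [48.4 49.2] z46 [ 0.5496 -0.0147] z50 [ 0.549  -0.0144] z14 [ 0.5542 -0.0174]
top dark contour area 1429.5 c [320.33 222.86] [42.4 42.9] z46 [ 0.5559 -0.0182] z50 [ 0.5553 -0.0179] z14 [ 0.5606 -0.021 ]
top dark contour area 793.34375 c [320.36 222.66] [29.9 34.7] z46 [ 0.5565 -0.0183] z50 [ 0.5559 -0.018 ] z14 [ 0.5612 -0.0211]
top dark contour area 362.03125 c [320.27 222.9 ] [21.4 21.6] z46 [ 0.5558 -0.018 ] z50 [ 0.5552 -0.0177] z14 [ 0.5605 -0.0208]
top handle 23.90625 [212.28956604 254.90760803] [ 1.92943466 25.65672112] 4.497151851654053 z154 [0.4488 0.2812 0.154 ]
scene dark contour area 999.0 c [324.68 274.49] [44.8 57.1] z46 [ 0.5262 -0.0464] z50 [ 0.5238 -0.0486] z14 [ 0.5451 -0.0284]
scene dark contour area 883.5 c [325.57 260.5 ] [30.4 38.1] z46 [ 0.5567 -0.0162] z50 [ 0.5542 -0.0185] z14 [0.5767 0.0029]
scene dark contour area 446.21875 c [325.53 261.25] [21.2 26.9] z46 [ 0.5551 -0.0178] z50 [ 0.5526 -0.0202] z14 [0.575  0.0011]
scene handle 167.75 [213.50408936 185.38395691] [11.49908829 29.7443428 ] 65.44955444335938 z154 [0.4406 0.2693 0.154 ]
scene handle 51.9375 [236.75 177.5 ] [15.75  5.25] 90.0 z154 [0.5016 0.2574 0.154 ]
top [[192, 182, 182], [193, 185, 184], [194, 185, 184], [192, 183, 183], [182, 181, 183], [70, 74, 79], [185, 177, 177], [187, 181, 183], [182, 176, 177], [173, 166, 164], [193, 183, 184], [190, 181, 181], [191, 182, 182], [192, 182, 182], [192, 182, 182], [191, 183, 182], [192, 182, 180]]
scene [[174, 172, 164], [179, 175, 167], [175, 171, 165], [175, 171, 163], [120, 121, 117], [72, 76, 78], [101, 104, 102], [158, 165, 161], [160, 167, 165], [158, 166, 162], [162, 171, 167], [162, 169, 164], [123, 123, 118], [176, 174, 168], [173, 171, 163], [174, 169, 163], [175, 173, 165]]
```

```bash
cat > m2.py <<'E'
from meas import *
print('-----')
L=np.array([.5555,-.018])
for n,box,t in(('top',(285,190,355,260),100),('scene',(290,235,362,300),80)):
    d=D[n]; g=cv2.resize(cv2.cvtColor(d['image'],cv2.COLOR_BGR2GRAY),None,fx=S,fy=S,interpolation=cv2.INTER_CUBIC)
    for c in blobs(((g<t)*255).astype(np.uint8),[x*S for x in box])[:4]:
        P=np.array([ray(d,(p[0]+.5)/S-.5 if 0 else un(p),.05)[:2] for p in c[:,0,:]])-L
        r=np.hypot(*P.T); 
        if 0.05<np.percentile(r,97)<.065 and np.median(r)<.052:
            k=(r>.0505)&(r<.075); a=np.arctan2(P[k,1],P[k,0])
            h=np.cos(a)>0; print(n,'notch angles deg',np.degrees(np.median(a[h])).round(1),np.degrees(np.mean(a[h])).round(1),np.degrees(np.mean(np.mod(a[~h],2*np.pi))).round(1)-180,k.sum())
# candle
d=D['scene']; im=cv2.resize(d['image'],None,fx=S,fy=S,interpolation=cv2.INTER_CUBIC).astype(int)
m=((im[...,1]-im[...,0]>2)&(im[...,1]>135)).astype(np.uint8)*255
m=cv2.morphologyEx(m,cv2.MORPH_CLOSE,np.ones((9,9)));m=cv2.morphologyEx(m,cv2.MORPH_OPEN,np.ones((9,9)))
c=blobs(m,[x*S for x in(375,295,415,340)])[0]; e=cv2.fitEllipse(cv2.convexHull(c)); c0=un(e[0])
print('candle top scene',c0,np.array(e[1])/S,ray(d,c0,.06),'diam',[np.linalg.norm(ray(d,c0+[s*e[1][1]/S/2,0],.06)-ray(d,c0,.06)) for s in(1,-1)])
d=D['top']; im=cv2.resize(d['image'],None,fx=S,fy=S,interpolation=cv2.INTER_CUBIC).astype(int)
g=im.sum(2)//3
m=(g<130).astype(np.uint8)*255
for c in blobs(m,[x*S for x in(380,205,415,240)])[:3]:
    e=cv2.minAreaRect(c); print('candle dark top',cv2.contourArea(c)/16,un(e[0]),np.array(e[1])/S,ray(d,un(e[0]),.066))
for t in(55,70,85):
    for c in blobs(((g<t)*255).astype(np.uint8),[x*S for x in(200,232,226,280)])[:2]:
        r=cv2.minAreaRect(c); M=cv2.moments(c)
        if M['m00']<100: continue
        print('bar top',t,un(r[0]),np.array(r[1])/S,r[2],ray(d,un(r[0]),.147))
        (vx,vy,x,y)=cv2.fitLine(c,cv2.DIST_L2,0,.01,.01).ravel(); q=[ray(d,un((x+s*vx,y+s*vy)),.15) for s in(-50,50)]; w=q[1]-q[0]; print('  angle',np.degrees(np.arctan2(w[1],w[0])))
d=D['scene']; g=cv2.resize(d['image'],None,fx=S,fy=S,interpolation=cv2.INTER_CUBIC).astype(int).sum(2)//3
c=blobs(((g<60)*255).astype(np.uint8),[x*S for x in(193,170,232,215)])[0]
print(un(c[:,0,:].min(0)),un(c[:,0,:].max(0)))
for P in((.4488,.2812),(.452,.278)):
  for s in(-1,1):
    print('pred bar end scene',proj(d,(P[0]+s*.038,P[1],.154)))
E
python3 m2.py | sed -n '/-----/,$p'
```

```text
-----
top notch angles deg 21.7 22.1 22.099999999999994 69
scene notch angles deg 24.2 23.8 22.400000000000006 65
candle top scene [395.62612915 313.32247925] [17.58980942 23.71907806] [ 0.56375197 -0.23060095  0.06      ] diam [np.float64(0.02564358849925118), np.float64(0.025634065499140764)]
candle dark top 70.875 [386.1685791  224.60533142] [16.34271812  8.86465073] [ 0.55071336 -0.20713563  0.066     ]
candle dark top 0.875 [393.22503662 219.95001221] [0.86962628 1.81830943] [ 0.56464951 -0.2278839   0.066     ]
bar top 55 [213.125 246.625] [8.5 1.5] 90.0 [0.47178748 0.28053124 0.147     ]
  angle -3.143917725209925
bar top 70 [211.21131897 254.50750732] [ 4.41811037 26.95263863] 4.969740867614746 [0.45039612 0.28496555 0.147     ]
  angle -1.5218409660000043
bar top 85 [211.04850769 254.36911011] [ 5.56049633 27.68743896] 4.39870548248291 [0.45076331 0.28541662 0.147     ]
  angle -2.4293796659831113
[199.625 174.875] [226.375 195.875]
pred bar end scene [200.4982575  188.01870698]
pred bar end scene [226.28107548 175.11515756]
pred bar end scene [202.34243607 188.14506501]
pred bar end scene [228.08298009 175.23559061]
```

The scene shows the lantern at top-view (320,223), the candle at (394,219) and three chimneys. Two chimneys are orange, at (194,205) and (258,293), and are look-alikes. The steel and glass one at (212,255) fits the description, and the crop confirms it. The notches lie at about +22°. I'm moving to above the candle at (0.564, -0.230).

```bash
cat >> h.py <<'E'
def to(x,y,z,yaw=None):
    "delta in tool axes (mm) to target TCP; spin to bring tool-y yaw (deg)"
    s=manip.state(); R=Ro.from_quat(s['tool_rot'],scalar_first=True).as_matrix()
    dl=R.T@(np.array([x,y,z])-s['tool_pos'])*1000
    yy=np.degrees(np.arctan2(R[1,1],R[0,1]))
    print('t',round(s['time'],2),'tcp',s['tool_pos'].round(4),'yaw_y',yy.round(2),'delta',dl.round(1),'F',np.round(s['contact_force'],1),'w',round(s['gripper_width'],3),'q',np.round(s['joint_pos'],2))
    if yaw is not None: print('spin rad',-np.radians(yaw-yy).round(4))
E
python3 -c "
from h import *
to(.564,-.230,.231)"
```

```text
t 0.1 tcp [0.176  0.5991 0.2302] yaw_y 73.63 delta [-6.060e+02 -6.861e+02  4.000e-01] F [0.5 0.3 0.2] w 1.001 q [ 1.17  0.05  1.61 -0.    1.48 -0.12]
```

>>> {"method": "move_arm", "body": {
  "increments": [-10,-11,0,0,1,-22,-25,0,0,1,-27,-30,0,0,1,-27,-30,0,0,1,-27,-30,0,0,1,-27,-30,0,0,1,-27,-30,0,0,1,-27,-30,0,0,1]
}}

```text
time: 0.77
tool_pos: [0.3015, 0.3358, 0.2307]
tool_rot: [-0.0, 0.142, 0.99, -0.0]
contact_force: [1.5, -0.6, 0.4]
gripper_width: 1.0
grasp_force: 0.0
```

>>> {"method": "move_arm", "body": {
  "increments": [-27,-30,0,0,1,-27,-30,0,0,1,-27,-30,0,0,1,-27,-30,0,0,1,-27,-30,0,0,1,-27,-30,0,0,1,-27,-30,0,0,1,-27,-30,0,0,1]
}}

```text
time: 1.43
tool_pos: [0.4412, 0.0445, 0.2311]
tool_rot: [0.0, 0.143, 0.99, 0.0]
contact_force: [0.5, 1.3, 0.8]
gripper_width: 0.998
grasp_force: 0.0
```

>>> {"method": "move_arm", "body": {
  "increments": [-27,-30,0,0,1,-27,-30,0,0,1,-27,-30,0,0,1,-27,-30,0,0,1,-27,-30,0,0,1,-22,-24,0,0,1,-10,-11,0,0,1,0,0,0,0,1]
}}

```text
time: 2.1
tool_pos: [0.5494, -0.1804, 0.2304]
tool_rot: [-0.001, 0.144, 0.99, 0.0]
contact_force: [-0.1, 0.9, 0.2]
gripper_width: 0.994
grasp_force: 0.0
```

```bash
python3 -c "
from h import *
to(.564,-.230,.021)"
```

```text
t 2.1 tcp [ 0.5494 -0.1804  0.2304] yaw_y 73.44 delta [-28.4 -43.4 209.4] F [-0.1  0.9  0.2] w 0.994 q [-0.45 -0.06  1.72 -0.    1.48 -1.73]
```

>>> {"method": "move_arm", "body": {
  "increments": [-14,-21,0,0,1,-14,-22,0,0,1,0,0,30,0,1,0,0,35,0,1,0,0,35,0,1,0,0,30,0,1,0,0,0,0,1,0,0,0,0,1]
}}

```text
time: 2.77
tool_pos: [0.5622, -0.225, 0.0995]
tool_rot: [-0.002, 0.142, 0.99, 0.001]
contact_force: [0.7, -0.1, 0.5]
gripper_width: 1.0
grasp_force: 0.0
```

```bash
python3 -c "
from h import *
to(.564,-.230,.021)
a=grab('scene')['image'];b=grab('top')['image']
m=np.hstack([cv2.resize(a[250:370,330:450],None,fx=3.3,fy=3.3),cv2.resize(b[160:280,340:460],None,fx=3.3,fy=3.3)]);cv2.imwrite('pics/c2.png',m)"
```

```text
t 2.77 tcp [ 0.5622 -0.225   0.0995] yaw_y 73.69 delta [-3.5 -4.4 78.4] F [ 0.7 -0.1  0.5] w 1.0 q [-0.5   0.13  1.76  0.    1.26 -1.79]
```

View pics/c2.png

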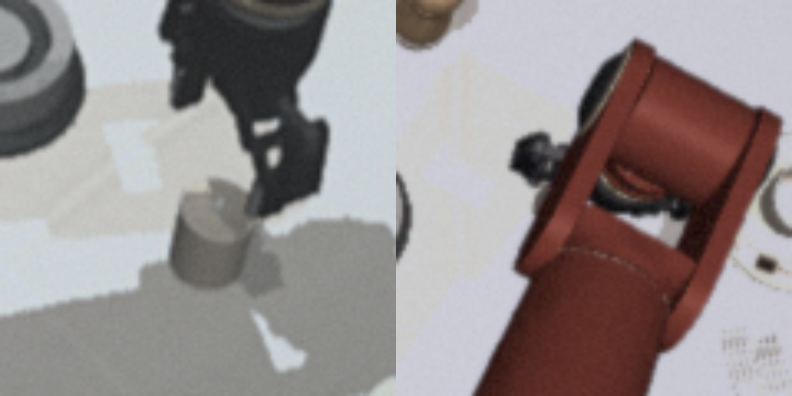

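The candle sits below the open fingers (crop about (210,240)), and nothing else is near. Next I correct the offset, go down and grip.

>>> {"method": "move_arm", "body": {
  "increments": [-3,-4,0,0,1,0,0,20,0,1,0,0,25,0,1,0,0,20,0,1,0,0,11,0,1,0,0,0,0,1,0,0,0,0,1]
}}

```text
time: 3.45
tool_pos: [0.5663, -0.2324, 0.0265]
tool_rot: [0.001, 0.142, 0.99, -0.0]
contact_force: [1.0, -0.2, 1.7]
gripper_width: 0.999
grasp_force: 0.0
```

```bash
python3 -c "
from h import *
to(.564,-.230,.021)"
```

```text
t 3.45 tcp [ 0.5663 -0.2324  0.0265] yaw_y 73.62 delta [2.9 1.6 5.5] F [ 1.  -0.2  1.7] w 0.999 q [-0.51  0.23  1.78  0.    1.13 -1.8 ]
```

>>> {"method": "move_arm", "body": {
  "increments": [0,0,0,0,0.7,0,0,0,0,0.62,0,0,0,0,0.5,0,0,0,0,0.4,0,0,0,0,0.3,0,0,0,0,0.3]
}}

```text
time: 3.95
tool_pos: [0.567, -0.2326, 0.0274]
tool_rot: [0.002, 0.142, 0.99, -0.001]
contact_force: [-0.8, -0.2, 6.2]
gripper_width: 0.569
grasp_force: 62.4
```

```bash
python3 -c "
from h import *
to(.5555,-.018,.12);print(manip.state()['grasp_force'])"
```

```text
t 3.95 tcp [ 0.567  -0.2326  0.0274] yaw_y 73.62 delta [ 71.2 202.6 -93. ] F [-0.8 -0.2  6.2] w 0.569 q [-0.51  0.23  1.78  0.    1.13 -1.8 ]
62.410887479782104
```

>>> {"method": "move_arm", "body": {
  "increments": [0,0,-8,0,0.3,0,0,-22,0,0.3,0,0,-30,0,0.3,0,0,-25,0,0.3,0,0,-8,0,0.3,5,15,0,0,0.3,9,27,0,0,0.3,10,30,0,0,0.3]
}}

```text
time: 4.62
tool_pos: [0.5615, -0.155, 0.1165]
tool_rot: [-0.001, 0.144, 0.99, 0.0]
contact_force: [-0.1, 0.6, -0.8]
gripper_width: 0.571
grasp_force: 62.1
```

>>> {"method": "move_arm", "body": {
  "increments": [10,30,0,0,0.3,10,30,0,0,0.3,9,28,0,0,0.3,7,20,0,0,0.3,5,15,0,0,0.3,3,8,0,0,0.3,0,0,0,0,0.3,0,0,0,0,0.3]
}}

```text
time: 5.28
tool_pos: [0.5567, -0.0176, 0.1171]
tool_rot: [-0.001, 0.142, 0.99, -0.0]
contact_force: [-0.6, -0.6, -1.2]
gripper_width: 0.569
grasp_force: 62.1
```

```bash
python3 -c "
from h import *
to(.559,-.019,.074)
a=grab('scene')['image'];b=grab('top')['image']
m=np.hstack([cv2.resize(a[180:320,260:400],None,fx=2.8,fy=2.8),cv2.resize(b[150:290,250:390],None,fx=2.8,fy=2.8)]);cv2.imwrite('pics/c3.png',m)"
```

```text
t 5.28 tcp [ 0.5567 -0.0176  0.1171] yaw_y 73.68 delta [-2.7 -0.7 43.1] F [-0.6 -0.6 -1.2] w 0.569 q [-0.17 -0.01  1.87 -0.    1.28 -1.45]
```

View pics/c3.png

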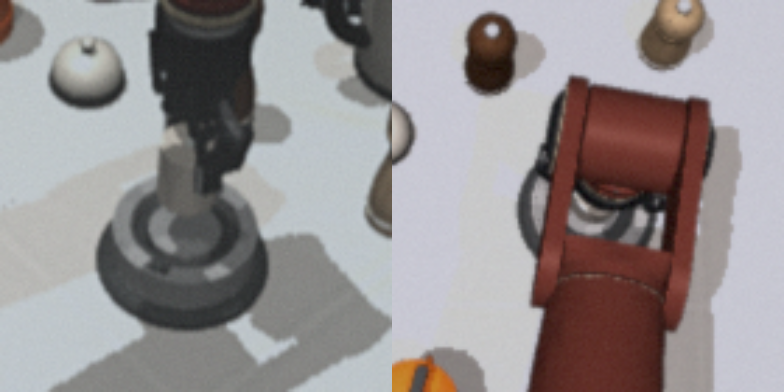

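The candle is held upright above the platform (crop about (185,180)). I'm lowering it, watching the force.

>>> {"method": "move_arm", "body": {
  "increments": [-2,0,8,0,0.3,0,0,15,0,0.3,0,0,11,0,0.3,0,0,5,0,0.3,0,0,1,0,0.3,0,0,1,0,0.3,0,0,0,0,0.3]
}}

```text
time: 5.97
tool_pos: [0.5597, -0.0187, 0.0775]
tool_rot: [0.0, 0.143, 0.99, -0.0]
contact_force: [0.1, -0.3, -0.4]
gripper_width: 0.573
grasp_force: 62.1
```

```bash
python3 -c "
from h import *
to(.559,-.019,.0734)"
```

```text
t 5.97 tcp [ 0.5597 -0.0187  0.0775] yaw_y 73.61 delta [ 0.6 -0.5  4.1] F [ 0.1 -0.3 -0.4] w 0.573 q [-0.17  0.05  1.89 -0.    1.21 -1.45]
```

>>> {"method": "move_arm", "body": {
  "increments": [0,0,2,0,0.3,0,0,1,0,0.3,0,0,0,0,0.3,0,0,0,0,0.3]
}}

```text
time: 6.3
tool_pos: [0.5596, -0.0185, 0.0745]
tool_rot: [0.0, 0.142, 0.99, -0.0]
contact_force: [-0.5, 0.4, -0.6]
gripper_width: 0.568
grasp_force: 62.1
```

>>> {"method": "move_arm", "body": {
  "increments": [0,0,1,0,0.3,0,0,0,0,0.3]
}}

```text
time: 6.47
tool_pos: [0.5596, -0.0185, 0.0734]
tool_rot: [0.0, 0.142, 0.99, 0.0]
contact_force: [-0.0, -0.3, -0.9]
gripper_width: 0.568
grasp_force: 62.1
```

>>> {"method": "move_arm", "body": {
  "increments": [0,0,0.5,0,0.3,0,0,0,0,0.3]
}}

```text
time: 6.63
tool_pos: [0.5596, -0.0185, 0.0734]
tool_rot: [0.0, 0.142, 0.99, -0.0]
contact_force: [-1.1, 0.2, 3.4]
gripper_width: 0.57
grasp_force: 62.1
```

>>> {"method": "move_arm", "body": {
  "increments": [0,0,0,0,0.65,0,0,0,0,0.75,0,0,0,0,0.9,0,0,0,0,1,0,0,0,0,1,0,0,-10,0,1,0,0,-25,0,1,0,0,-35,0,1]
}}

```text
time: 7.3
tool_pos: [0.557, -0.0181, 0.1405]
tool_rot: [-0.004, 0.142, 0.99, 0.0]
contact_force: [0.7, 0.5, -0.1]
gripper_width: 1.001
grasp_force: 0.0
```

>>> {"method": "move_arm", "body": {
  "increments": [0,0,-35,0,1,0,0,-35,0,1,10,25,-15,0,1,10,30,0,0,1,10,30,0,0,1,10,30,0,0,1,10,30,0,0,1,0,0,0,0,1]
}}

```text
time: 7.97
tool_pos: [0.5518, 0.1392, 0.2288]
tool_rot: [0.0, 0.14, 0.99, 0.001]
contact_force: [-0.8, 0.1, -0.1]
gripper_width: 1.0
grasp_force: 0.0
```

```bash
python3 - <<'E'
from h import *
to(.450,.284,.25,88)
for n in('scene','top'):
    d=grab(n); np.savez(f'pics/{n}1.npz',**d)
a=np.load('pics/scene1.npz')['image'];b=np.load('pics/top1.npz')['image']
m=np.hstack([cv2.resize(a[220:300,285:365],None,fx=4.9,fy=4.9,interpolation=2),cv2.resize(b[180:260,280:360],None,fx=4.9,fy=4.9,interpolation=2)]);cv2.imwrite('pics/c4.png',m)
E
```

```text
t 7.97 tcp [0.5518 0.1392 0.2288] yaw_y 73.91 delta [138.  111.  -20.9] F [-0.8  0.1 -0.1] w 1.0 q [ 0.12 -0.08  1.75  0.    1.47 -1.18]
spin rad -0.2459
```

View pics/c4.png

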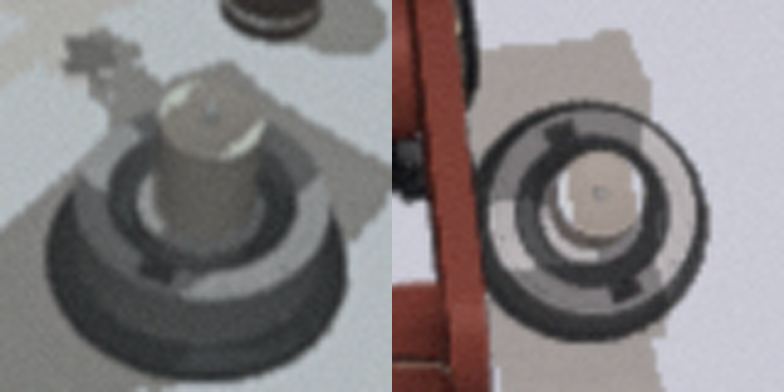

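```bash
python3 - <<'E'
from h import *
a=dict(np.load('pics/scene1.npz'));b=dict(np.load('pics/top1.npz'))
for d,o,l in((a,(285,220),[(213,116)]),(b,(280,180),[(208,194)])):
    for p in l: q=(np.array(p)+.5)/4.9+o-.5; print(q,ray(d,q,.106),ray(d,q,.110))
# predicted for centred and left/right/bottom outlines
for d,o in((a,(285,220)),(b,(280,180))):
  for z in(.106,.046):
    P=np.array([proj(d,(.5555+.025*np.cos(t),-.018+.025*np.sin(t),z)) for t in np.arange(0,6.28,.1)])
    P=(P+.5-o)*4.9-.5; print(z,'umin/max',P[:,0].min().round(),P[:,0].max().round(),'vmin/max',P[:,1].min().round(),P[:,1].max().round())
E
```

```text
[328.07142857 243.2755102 ] [ 0.55907281 -0.0169876   0.106     ] [ 0.55640246 -0.01951492  0.11      ]
[322.05102041 219.19387755] [ 0.55757632 -0.0178087   0.106     ] [ 0.55695744 -0.01744564  0.11      ]
0.106 umin/max 156.0 262.0 vmin/max 82.0 161.0
0.046 umin/max 150.0 253.0 vmin/max 165.0 244.0
0.106 umin/max 165.0 252.0 vmin/max 155.0 241.0
0.046 umin/max 157.0 241.0 vmin/max 171.0 254.0
```

>>> {"method": "move_arm", "body": {
  "increments": [0,0,0,-0.123,0.6,0,0,0,-0.123,0.6,15,20,0,0,0.6,24,31,0,0,0.6,26,35,0,0,0.6,24,31,0,0,0.6,16,21,0,0,0.6,0,0,0,0,0.6]
}}

```text
time: 8.73
tool_pos: [0.452, 0.2772, 0.2283]
tool_rot: [-0.0, 0.018, 1.0, 0.001]
contact_force: [0.0, 0.0, -0.7]
gripper_width: 0.596
grasp_force: 0.0
```

>>> {"method": "move_arm", "body": {
  "increments": [0,0,0,0,0.6,0,0,0,0,0.6]
}}

```text
time: 8.9
tool_pos: [0.4547, 0.2741, 0.2281]
tool_rot: [0.0, 0.02, 1.0, -0.0]
contact_force: [0.1, -0.3, 1.2]
gripper_width: 0.598
grasp_force: 0.0
```

```bash
python3 - <<'E'
from h import *
to(.450,.284,.130,88)
for n in('scene','top'):
    d=grab(n); np.savez(f'pics/{n}2.npz',**d)
a=np.load('pics/scene2.npz')['image'];b=np.load('pics/top2.npz')['image']
m=np.hstack([cv2.resize(a[140:260,160:280],None,fx=3.3,fy=3.3,interpolation=2),cv2.resize(b[190:310,155:275],None,fx=3.3,fy=3.3,interpolation=2)]);cv2.imwrite('pics/c5.png',m)
E
```

```text
t 8.9 tcp [0.4547 0.2741 0.2281] yaw_y 87.65 delta [ 5.2  9.7 98.1] F [ 0.1 -0.3  1.2] w 0.598 q [ 0.4  -0.17  1.83 -0.    1.48 -1.13]
spin rad -0.006
```

View pics/c5.png

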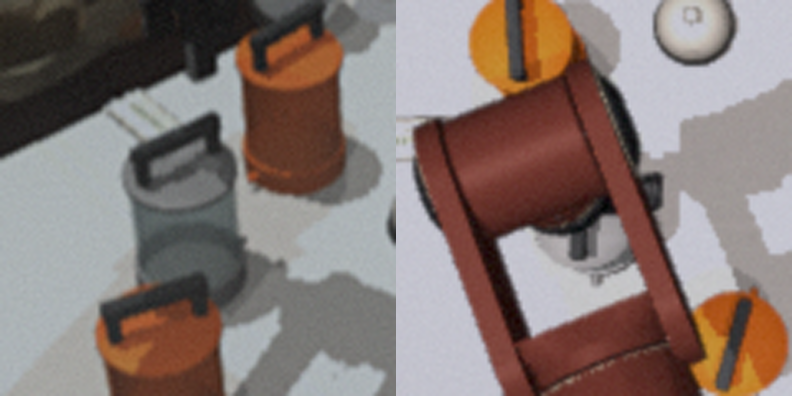

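```bash
python3 - <<'E'
from h import *
a=dict(np.load('pics/scene0.npz'));b=dict(np.load('pics/top0.npz'))
print('tips',[proj(a,(.4547,.2741+s*.026,.234)).round(1) for s in(-1,1)])
# near pin from crop1 (top image) : crop px (684,255) in third panel, panel offset 540, origin (192,232), x6
q=(np.array([684-540,265])+.5)/6+[192,232]-.5; print('pin',q,ray(b,q,.012))
# posts / bar end points from crop1 top: bar ends (658,50),(650,220)
for e in((660,50),(650,220)): 
    q=(np.array([e[0]-540,e[1]])+.5)/6+[192,232]-.5; print('bar end',q,ray(b,q,.154))
# cap: ellipse extremes in top crop: left 567, top ~45?, bottom ~238, right 757
for e in((567,150),(757,150),(655,238)):
    q=(np.array([e[0]-540,e[1]])+.5)/6+[192,232]-.5; print('cap',ray(b,q,.12))
# scene bar top corners in crop1 scene panel: offset (540,300), x5, origin (190,176)
for e in((588,350),(608,375),(704,306),(724,328)):
    q=(np.array([e[0]-540,e[1]-300])+.5)/5+[190,176]-.5; print('bar corner',q,ray(a,q,.154))
# scene cap: left 575 right 750, bottom ~438
for e in((575,375),(750,375),(665,438)):
    q=(np.array([e[0]-540,e[1]-300])+.5)/5+[190,176]-.5; print('cap sc',ray(a,q,.12))
t=np.arange(0,6.28,.1)
for c in((.45,.284),(.452,.281)):
  P=np.array([proj(a,(c[0]+.044*np.cos(x),c[1]+.044*np.sin(x),.12)) for x in t]);P=(P+.5-[190,176])*5-.5+[540,300]; print('pred',P.min(0),P.max(0))
  P=np.array([proj(b,(c[0]+.044*np.cos(x),c[1]+.044*np.sin(x),.12)) for x in t]);P=(P+.5-[192,232])*6-.5+[540,0]; print('predtop',P.min(0),P.max(0))
E
```

```text
tips [array([220.7, 161.7]), array([208.1, 150.9])]
pin [215.58333333 275.75      ] [0.3990044  0.28711455 0.012     ]
bar end [211.58333333 239.91666667] [0.48917859 0.28442256 0.154     ]
bar end [209.91666667 268.25      ] [0.41304238 0.28627293 0.154     ]
cap [0.44629847 0.32967981 0.12      ]
cap [0.44752602 0.24281245 0.12      ]
cap [0.40674572 0.28808408 0.12      ]
bar corner [199.2 185.6] [0.41320991 0.2906039  0.154     ]
bar corner [203.2 190.6] [0.41070514 0.26926182 0.154     ]
bar corner [222.4 176.8] [0.47566257 0.28200353 0.154     ]
bar corner [226.4 181.2] [0.47378607 0.26219446 0.154     ]
cap sc [0.41610122 0.31348483 0.12      ]
cap sc [0.4838745  0.25821993 0.12      ]
cap sc [0.42502862 0.24701628 0.12      ]
pred [576.0186435  319.18391923] [752.84395427 437.35412162]
predtop [570.91969274  47.82064398] [763.25892842 239.67882949]
pred [582.71637248 320.54702406] [759.59317535 438.84571263]
predtop [577.64783568  43.5951833 ] [769.9363197  235.36651619]
```

The steel chimney stands clear at crop (185,200), with the open fingers above it. It measures (0.451, 0.285) with the bar at -1.5°. Next I go down over the bar.

>>> {"method": "move_arm", "body": {
  "increments": [4,10,0,-0.015,0.6,0,0,0,0,0.6,0,0,15,0,0.6,0,0,25,0,0.6,0,0,25,0,0.6,0,0,10,0,0.6,0,0,0,0,0.6,0,0,0,0,0.6]
}}

```text
time: 9.67
tool_pos: [0.4505, 0.2853, 0.1528]
tool_rot: [-0.0, 0.012, 1.0, -0.0]
contact_force: [-0.1, 0.1, 0.3]
gripper_width: 0.597
grasp_force: 0.0
```

```bash
python3 -c "
from h import *
to(.451,.285,.130,88.5)"
```

```text
t 9.67 tcp [0.4505 0.2853 0.1528] yaw_y 88.57 delta [-0.6 -0.2 22.8] F [-0.1  0.1  0.3] w 0.597 q [ 0.42 -0.11  1.9   0.    1.35 -1.12]
spin rad 0.0012
```

>>> {"method": "move_arm", "body": {
  "increments": [0,0,12,0,0.6,0,0,10,0,0.6,0,0,0,0,0.6,0,0,0,0,0.4,0,0,0,0,0.25,0,0,0,0,0.1,0,0,0,0,0,0,0,0,0,0]
}}

```text
time: 10.33
tool_pos: [0.4509, 0.2857, 0.1314]
tool_rot: [0.001, 0.012, 1.0, 0.0]
contact_force: [-0.2, 0.6, 1.0]
gripper_width: 0.126
grasp_force: 60.2
```

```bash
python3 -c "
from h import *
to(.451,.285,.130,88.5)"
```

```text
t 10.33 tcp [0.4509 0.2857 0.1314] yaw_y 88.58 delta [-0.2 -0.7  1.4] F [-0.2  0.6  1. ] w 0.126 q [ 0.43 -0.08  1.92  0.    1.3  -1.12]
spin rad 0.0015
```

>>> {"method": "move_arm", "body": {
  "increments": [0,0,-5,0,0,0,0,-15,0,0,0,0,-25,0,0,0,0,-30,0,0,0,0,-30,0,0,0,0,-25,0,0,0,0,-15,0,0,0,0,-5,0,0]
}}

```text
time: 11.0
tool_pos: [0.4514, 0.2857, 0.2842]
tool_rot: [0.002, 0.012, 1.0, 0.001]
contact_force: [0.7, 0.1, -4.1]
gripper_width: 0.124
grasp_force: 59.6
```

>>> {"method": "move_arm", "body": {
  "increments": [0,0,0,-0.06,0,0,0,0,-0.1,0,0,0,0,-0.1,0,0,0,0,-0.1,0,0,0,0,-0.054,0,1,-15,0,0,0,1,-25,0,0,0,2,-30,0,0,0]
}}

```text
time: 11.67
tool_pos: [0.4723, 0.2189, 0.2786]
tool_rot: [-0.002, -0.195, 0.981, -0.0]
contact_force: [1.0, -0.3, -3.7]
gripper_width: 0.126
grasp_force: 59.6
```

>>> {"method": "move_arm", "body": {
  "increments": [2,-35,0,0,0,2,-35,0,0,0,2,-35,0,0,0,2,-35,0,0,0,2,-35,0,0,0,2,-30,0,0,0,2,-25,0,0,0,0,-13,0,0,0]
}}

```text
time: 12.33
tool_pos: [0.5521, -0.0139, 0.2786]
tool_rot: [-0.002, -0.192, 0.981, 0.0]
contact_force: [0.3, -0.1, -3.4]
gripper_width: 0.127
grasp_force: 59.5
```

>>> {"method": "move_arm", "body": {
  "increments": [0,-5,0,0,0,0,0,0,0,0,0,0,0,0,0,0,0,0,0,0]
}}

```text
time: 12.67
tool_pos: [0.554, -0.0144, 0.2805]
tool_rot: [-0.0, -0.194, 0.981, 0.0]
contact_force: [-0.1, -0.0, -3.9]
gripper_width: 0.129
grasp_force: 59.6
```

```bash
python3 - <<'E'
from h import *
to(.5555,-.018,.2,112.3)
for n in('scene','top'):
    d=grab(n); np.savez(f'pics/{n}3.npz',**d)
to(.5555,-.018,.2,112.3)
a=np.load('pics/scene3.npz')['image'];b=np.load('pics/top3.npz')['image']
m=np.hstack([cv2.resize(a[170:310,255:395],None,fx=2.8,fy=2.8,interpolation=2),cv2.resize(b[150:290,250:390],None,fx=2.8,fy=2.8,interpolation=2)]);cv2.imwrite('pics/c6.png',m)
E
```

```text
t 12.67 tcp [ 0.554  -0.0144  0.2805] yaw_y 112.39 delta [-0.  -4.  80.5] F [-0.1 -0.  -3.9] w 0.129 q [-0.16 -0.14  1.72  0.    1.56 -2.12]
spin rad 0.0015
t 12.77 tcp [ 0.5542 -0.0145  0.2808] yaw_y 112.4 delta [ 0.1 -3.8 80.8] F [ 0.6  0.5 -4. ] w 0.124 q [-0.16 -0.14  1.72  0.    1.56 -2.12]
spin rad 0.0017
```

View pics/c6.png

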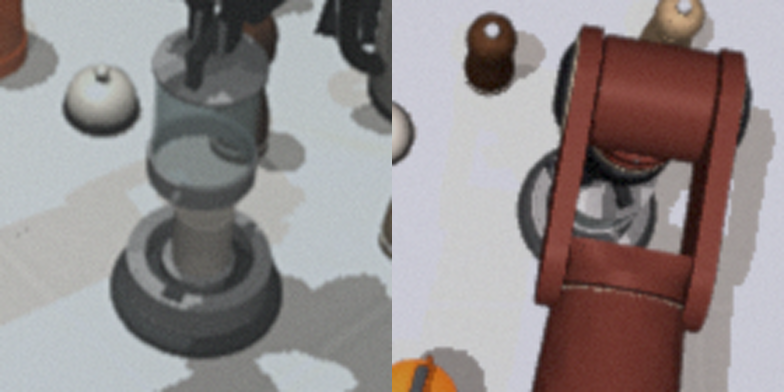

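The chimney hangs upright above the candle. Its near pin, at crop (175,197), lines up over the near notch at (175,292).

```bash
python3 - <<'E'
from h import *
a=dict(np.load('pics/scene3.npz')); t=np.arange(0,6.28,.02)
for c in((.554,-.0144),(.554-.00185,-.0144-.0008),(.5555,-.018)):
  for z,r in((.269,.044),(.149,.044),(.173,.044)):
    P=np.array([proj(a,(c[0]+r*np.cos(x),c[1]+r*np.sin(x),z)) for x in t]);P=(P+.5-[255,170])*2.8-.5; print(c,z,P.min(0).round(1),P.max(0).round(1))
c=(.554,-.0144)
for s in(-1,1): print('pin',(proj(a,(c[0]+s*.0535*np.cos(.393),c[1]+s*.0535*np.sin(.393),.161))+.5-[255,170])*2.8-.5)
im=a['image'].astype(int).sum(2)//3
for v in(194,196,232,236,240): print(v,255,im[v,300:356].tolist())
E
```

```text
(0.554, -0.0144) 0.269 [152.7  21.8] [270.6 100.9]
(0.554, -0.0144) 0.149 [147.2 132.5] [256.8 211.7]
(0.554, -0.0144) 0.173 [148.2 111.6] [259.4 190.9]
(0.55215, -0.0152) 0.269 [151.5  23.3] [269.5 102.6]
(0.55215, -0.0152) 0.149 [146.1 134. ] [255.9 213.4]
(0.55215, -0.0152) 0.173 [147.1 113.1] [258.4 192.6]
(0.5555, -0.018) 0.269 [157.4  23.3] [275.4 102.6]
(0.5555, -0.018) 0.149 [151.6 134.1] [261.3 213.5]
(0.5555, -0.018) 0.173 [152.6 113.1] [264.  192.6]
pin [173.89964979 204.36424466]
pin [230.23160793 119.42269   ]
194 255 [195, 193, 193, 197, 192, 191, 191, 195, 185, 151, 134, 135, 134, 132, 126, 129, 130, 128, 132, 133, 122, 85, 51, 46, 43, 45, 47, 61, 75, 81, 79, 78, 78, 76, 80, 84, 83, 85, 92, 94, 91, 86, 80, 81, 80, 78, 81, 78, 76, 76, 92, 150, 190, 196, 192, 192]
196 255 [167, 187, 194, 193, 194, 192, 193, 194, 196, 168, 120, 124, 132, 133, 133, 129, 123, 109, 103, 91, 84, 64, 50, 45, 47, 45, 47, 65, 81, 79, 85, 84, 86, 93, 96, 97, 94, 95, 95, 95, 93, 94, 93, 93, 93, 86, 90, 89, 85, 83, 105, 170, 192, 193, 192, 191]
232 255 [178, 179, 176, 180, 180, 184, 176, 140, 80, 64, 70, 88, 112, 129, 135, 135, 137, 140, 139, 139, 139, 134, 131, 129, 131, 134, 130, 128, 133, 128, 130, 129, 132, 129, 130, 132, 128, 130, 128, 127, 119, 113, 102, 88, 74, 83, 140, 176, 180, 180, 179, 176, 176, 179, 179, 180]
236 255 [180, 181, 179, 185, 188, 190, 195, 192, 172, 127, 85, 72, 71, 76, 71, 76, 75, 89, 100, 97, 97, 99, 106, 107, 114, 114, 115, 114, 118, 116, 116, 113, 110, 110, 105, 104, 93, 89, 82, 79, 74, 68, 67, 63, 78, 128, 172, 183, 179, 177, 179, 178, 180, 179, 180, 181]
240 255 [182, 192, 196, 195, 194, 193, 194, 194, 194, 194, 189, 172, 150, 108, 87, 78, 93, 106, 100, 83, 75, 73, 73, 75, 76, 75, 77, 77, 75, 74, 76, 72, 75, 74, 77, 68, 70, 72, 69, 65, 73, 105, 147, 174, 177, 180, 179, 179, 176, 177, 178, 177, 178, 178, 177, 177]
```

>>> {"method": "move_arm", "body": {
  "increments": [0,-3.5,0,0,0,0,0,10,0,0,0,0,20,0,0,0,0,25,0,0,0,0,20,0,0,0,0,12,0,0,0,0,4,0,0,0,0,0,0,0]
}}

```text
time: 13.43
tool_pos: [0.555, -0.0187, 0.1883]
tool_rot: [-0.001, -0.193, 0.981, 0.0]
contact_force: [0.0, -0.2, -4.0]
gripper_width: 0.129
grasp_force: 59.5
```

>>> {"method": "move_arm", "body": {
  "increments": [0,0,0,0,0,0,0,0,0,0]
}}

```text
time: 13.6
tool_pos: [0.5569, -0.0191, 0.1918]
tool_rot: [0.002, -0.193, 0.981, -0.001]
contact_force: [0.0, -0.6, -3.3]
gripper_width: 0.126
grasp_force: 59.5
```

```bash
python3 -c "
from h import *
to(.5555,-.018,.1664,112.3);print(manip.state()['ft_torque'])"
```

```text
t 13.6 tcp [ 0.5569 -0.0191  0.1918] yaw_y 112.3 delta [ 0.9  1.6 25.4] F [ 0.  -0.6 -3.3] w 0.126 q [-0.17 -0.08  1.81 -0.    1.41 -2.13]
spin rad -0.0
[-0.01230839  0.04350267 -0.00537936]
```

>>> {"method": "move_arm", "body": {
  "increments": [0.5,1,0,0,0,0,0,5,0,0,0,0,3,0,0,0,0,0,0,0,0,0,0,0,0,0,0,0,0,0]
}}

```text
time: 14.1
tool_pos: [0.5549, -0.0182, 0.1817]
tool_rot: [-0.0, -0.193, 0.981, 0.0]
contact_force: [0.5, 0.9, -4.4]
gripper_width: 0.124
grasp_force: 59.5
```

```bash
python3 -c "
from h import *
to(.5555,-.018,.1664,112.3);print(manip.state()['ft_torque'])"
```

```text
t 14.1 tcp [ 0.5549 -0.0182  0.1817] yaw_y 112.3 delta [-0.6 -0.  15.3] F [ 0.5  0.9 -4.4] w 0.124 q [-0.17 -0.08  1.83 -0.    1.39 -2.13]
spin rad -0.0
[0.03341293 0.06835688 0.01791309]
```

>>> {"method": "move_arm", "body": {
  "increments": [-0.5,0,1,0,0,0,0,1,0,0,0,0,1,0,0,0,0,0,0,0]
}}

```text
time: 14.43
tool_pos: [0.5553, -0.018, 0.1785]
tool_rot: [-0.0, -0.193, 0.981, 0.0]
contact_force: [-0.3, 1.2, -3.4]
gripper_width: 0.129
grasp_force: 59.5
```

>>> {"method": "move_arm", "body": {
  "increments": [0,0,1,0,0,0,0,1,0,0,0,0,1,0,0,0,0,0,0,0]
}}

```text
time: 14.77
tool_pos: [0.5552, -0.018, 0.1755]
tool_rot: [-0.0, -0.193, 0.981, 0.0]
contact_force: [-0.5, 0.5, -4.4]
gripper_width: 0.124
grasp_force: 59.5
```

>>> {"method": "move_arm", "body": {
  "increments": [0,0,1,0,0,0,0,1,0,0,0,0,1,0,0,0,0,0,0,0]
}}

```text
time: 15.1
tool_pos: [0.5552, -0.018, 0.1725]
tool_rot: [-0.0, -0.193, 0.981, 0.0]
contact_force: [-0.8, 0.1, -4.2]
gripper_width: 0.128
grasp_force: 59.5
```

```bash
python3 -c "
from h import *
to(.5555,-.018,.1664,112.3);print(manip.state()['ft_torque'])"
```

```text
t 15.1 tcp [ 0.5552 -0.018   0.1725] yaw_y 112.3 delta [-0.2 -0.1  6.1] F [-0.8  0.1 -4.2] w 0.128 q [-0.17 -0.07  1.83  0.    1.38 -2.13]
spin rad 0.0
[ 0.02035891  0.01411339 -0.01022819]
```

>>> {"method": "move_arm", "body": {
  "increments": [0,0,1,0,0,0,0,1,0,0,0,0,1,0,0,0,0,0,0,0]
}}

```text
time: 15.43
tool_pos: [0.5552, -0.018, 0.1695]
tool_rot: [-0.0, -0.193, 0.981, 0.0]
contact_force: [-0.1, -0.0, -3.8]
gripper_width: 0.125
grasp_force: 59.5
```

>>> {"method": "move_arm", "body": {
  "increments": [0,0,1,0,0,0,0,1,0,0,0,0,1,0,0,0,0,0,0,0]
}}

```text
time: 15.77
tool_pos: [0.5556, -0.0179, 0.1672]
tool_rot: [0.0, -0.193, 0.981, 0.0]
contact_force: [-0.9, 0.5, -0.4]
gripper_width: 0.128
grasp_force: 60.0
```

>>> {"method": "move_arm", "body": {
  "increments": [0,0,1,0,0,0,0,1,0,0,0,0,1,0,0,0,0,0,0,0]
}}

```text
time: 16.1
tool_pos: [0.5556, -0.018, 0.1642]
tool_rot: [0.0, -0.193, 0.981, -0.0]
contact_force: [-2.0, 1.1, 1.1]
gripper_width: 0.129
grasp_force: 60.3
```

```bash
python3 -c "
from h import *
to(.5555,-.018,.155,112.3);print(manip.state()['ft_torque'])"
```

```text
t 16.1 tcp [ 0.5556 -0.018   0.1642] yaw_y 112.3 delta [0.1 0.  9.2] F [-2.   1.1  1.1] w 0.129 q [-0.17 -0.06  1.84  0.    1.36 -2.13]
spin rad -0.0
[ 0.15721559  0.23841103 -0.03575098]
```

Pins are in the notches, with the rim at about 33 mm on the spring. Now I push down.

>>> {"method": "move_arm", "body": {
  "increments": [0,0,2,0,0,0,0,2,0,0,0,0,2,0,0,0,0,2,0,0,0,0,1,0,0,0,0,0,0,0,0,0,0,0,0]
}}

```text
time: 16.68
tool_pos: [0.556, -0.018, 0.1563]
tool_rot: [0.001, -0.193, 0.981, -0.0]
contact_force: [-3.9, 2.0, 9.2]
gripper_width: 0.128
grasp_force: 61.2
```

```bash
python3 -c "
from h import *
to(.5555,-.018,.1551,112.3);print(manip.state()['ft_torque'])"
```

```text
t 16.68 tcp [ 0.556  -0.018   0.1563] yaw_y 112.3 delta [0.5 0.2 1.2] F [-3.9  2.   9.2] w 0.128 q [-0.17 -0.05  1.85  0.    1.35 -2.13]
spin rad 0.0001
[ 0.27396066  0.63425858 -0.02969451]
```

>>> {"method": "move_arm", "body": {
  "increments": [0.5,-0.2,1,0,0,0,0,0,0,0,0,0,0,0.04,0,0,0,0,0.06,0,0,0,0,0.06,0,0,0,0,0.06,0,0,0,0,0,0]
}}

```text
time: 17.27
tool_pos: [0.5569, -0.019, 0.1562]
tool_rot: [0.003, -0.084, 0.996, -0.001]
contact_force: [-0.2, -0.4, 7.8]
gripper_width: 0.126
grasp_force: 61.2
```

```bash
python3 -c "
from h import *
to(.5555,-.018,.1551,32.3);print(manip.state()['ft_torque'])"
```

```text
t 17.27 tcp [ 0.5569 -0.019   0.1562] yaw_y 99.6 delta [1.3 1.2 1.1] F [-0.2 -0.4  7.8] w 0.126 q [-0.17 -0.05  1.85 -0.    1.34 -1.91]
spin rad 1.1746
[-0.07647388  0.12338589  0.01184162]
```

>>> {"method": "move_arm", "body": {
  "increments": [0,0,1,0.06,0,0,0,0,0.08,0,0,0,0,0.08,0,0,0,0,0.08,0,0,0,0,0.08,0,0,0,0,0.08,0,0,0,0,0.04,0,0,0,0,0,0]
}}

```text
time: 17.93
tool_pos: [0.5571, -0.0191, 0.1555]
tool_rot: [0.003, 0.165, 0.986, -0.0]
contact_force: [0.6, -0.3, 8.7]
gripper_width: 0.13
grasp_force: 61.3
```

```bash
python3 -c "
from h import *
to(.5555,-.018,.1551,32.3);print(manip.state()['ft_torque'])"
```

```text
t 17.93 tcp [ 0.5571 -0.0191  0.1555] yaw_y 70.99 delta [1.9 0.5 0.4] F [ 0.6 -0.3  8.7] w 0.13 q [-0.17 -0.05  1.85 -0.    1.34 -1.41]
spin rad 0.6753
[-0.14100014  0.15999743  0.01609909]
```

>>> {"method": "move_arm", "body": {
  "increments": [0,0,0,0.06,0,0,0,0,0.08,0,0,0,0,0.08,0,0,0,0,0.08,0,0,0,0,0.08,0,0,0,0,0.08,0,0,0,0,0.04,0,0,0,0,0,0]
}}

```text
time: 18.6
tool_pos: [0.5571, -0.0191, 0.1554]
tool_rot: [0.003, 0.404, 0.915, 0.0]
contact_force: [-0.0, 0.3, 7.6]
gripper_width: 0.125
grasp_force: 61.3
```

```bash
python3 -c "
from h import *
to(.5555,-.018,.1551,32.3);print(manip.state()['ft_torque'])"
```

```text
t 18.6 tcp [ 0.5571 -0.0191  0.1554] yaw_y 42.34 delta [ 1.9 -0.4  0.3] F [-0.   0.3  7.6] w 0.125 q [-0.17 -0.05  1.85 -0.    1.34 -0.91]
spin rad 0.1753
[-0.11803497  0.19954346  0.05503085]
```

>>> {"method": "move_arm", "body": {
  "increments": [0,0,0,0.04,0,0,0,0,0.04,0,0,0,0,0.04,0,0,0,0,0,0]
}}

```text
time: 18.93
tool_pos: [0.5571, -0.0191, 0.1555]
tool_rot: [0.003, 0.458, 0.889, 0.0]
contact_force: [0.0, 0.1, 8.8]
gripper_width: 0.123
grasp_force: 61.3
```

```bash
python3 -c "
from h import *
to(.5555,-.018,.1551,32.3);print(manip.state()['ft_torque'])"
```

```text
t 18.93 tcp [ 0.5571 -0.0191  0.1555] yaw_y 35.47 delta [ 1.8 -0.7  0.4] F [0.  0.1 8.8] w 0.123 q [-0.17 -0.05  1.85 -0.    1.34 -0.79]
spin rad 0.0554
[-0.06775879  0.27099117  0.07304541]
```

Next I feel for the stop.

>>> {"method": "move_arm", "body": {
  "increments": [0,0,0,0.03,0,0,0,0,0.03,0,0,0,0,0,0]
}}

```text
time: 19.18
tool_pos: [0.5571, -0.0191, 0.1555]
tool_rot: [0.003, 0.484, 0.875, 0.001]
contact_force: [-0.0, -0.9, 8.6]
gripper_width: 0.126
grasp_force: 61.3
```

```bash
python3 -c "
from h import *
to(.5555,-.018,.1551,32.3);print(manip.state()['ft_torque'])"
```

```text
t 19.18 tcp [ 0.5571 -0.0191  0.1555] yaw_y 32.06 delta [ 1.7 -0.8  0.4] F [-0.  -0.9  8.6] w 0.126 q [-0.17 -0.05  1.85 -0.    1.34 -0.73]
spin rad -0.0042
[-0.13291487  0.2752589   0.08880922]
```

>>> {"method": "move_arm", "body": {
  "increments": [0,0,0,0.03,0,0,0,0,0.02,0,0,0,0,0,0]
}}

```text
time: 19.43
tool_pos: [0.5569, -0.0192, 0.1554]
tool_rot: [0.003, 0.506, 0.863, 0.0]
contact_force: [-0.8, -0.5, 8.6]
gripper_width: 0.123
grasp_force: 61.4
```

```bash
python3 -c "
from h import *
to(.5555,-.018,.1551,32.3);print(manip.state()['ft_torque'])"
```

```text
t 19.43 tcp [ 0.5569 -0.0192  0.1554] yaw_y 29.24 delta [ 1.7 -0.7  0.3] F [-0.8 -0.5  8.6] w 0.123 q [-0.17 -0.05  1.85 -0.    1.34 -0.68]
spin rad -0.0535
[-0.12525176  0.28829037  0.29571096]
```

>>> {"method": "move_arm", "body": {
  "increments": [0,0,0,0.02,0,0,0,0,0,0]
}}

```text
time: 19.6
tool_pos: [0.5565, -0.0193, 0.1553]
tool_rot: [0.002, 0.514, 0.858, -0.0]
contact_force: [-3.0, -1.2, 10.2]
gripper_width: 0.123
grasp_force: 61.6
```

```bash
python3 -c "
from h import *
to(.5555,-.018,.1551,32.3);print(manip.state()['ft_torque'])"
```

```text
t 19.6 tcp [ 0.5565 -0.0193  0.1553] yaw_y 28.12 delta [ 1.7 -0.3  0.2] F [-3.  -1.2 10.2] w 0.123 q [-0.17 -0.05  1.85 -0.    1.34 -0.66]
spin rad -0.073
[-0.23409158  0.58107507  0.44720453]
```

>>> {"method": "move_arm", "body": {
  "increments": [0,0,0,0.02,0,0,0,0,0,0]
}}

```text
time: 19.77
tool_pos: [0.5564, -0.0194, 0.1554]
tool_rot: [0.002, 0.522, 0.853, -0.0]
contact_force: [-2.3, -1.2, 10.1]
gripper_width: 0.124
grasp_force: 62.0
```

```bash
python3 -c "
from h import *
to(.5555,-.018,.1551,32.3);print(manip.state()['ft_torque'])"
```

```text
t 19.77 tcp [ 0.5564 -0.0194  0.1554] yaw_y 27.03 delta [ 1.7 -0.1  0.2] F [-2.3 -1.2 10.1] w 0.124 q [-0.17 -0.05  1.85 -0.    1.34 -0.64]
spin rad -0.0919
[-0.28747281  0.64560725  0.84769596]
```

At the stop, with a 0.85 N m moment. Now I ease up and let it spring into the seat.

>>> {"method": "move_arm", "body": {
  "increments": [0,0,0,-0.02,0,0,0,-1,0,0,0,0,-1,0,0,0,0,-1,0,0,0,0,0,0,0]
}}

```text
time: 20.18
tool_pos: [0.5559, -0.0191, 0.1568]
tool_rot: [0.002, 0.514, 0.858, -0.0]
contact_force: [-0.5, -2.5, 6.3]
gripper_width: 0.125
grasp_force: 61.0
```

```bash
python3 -c "
from h import *
to(.5555,-.018,.1599,32.3);print(manip.state()['ft_torque'])"
```

```text
t 20.18 tcp [ 0.5559 -0.0191  0.1568] yaw_y 28.09 delta [ 1.2  0.2 -3.1] F [-0.5 -2.5  6.3] w 0.125 q [-0.17 -0.05  1.85 -0.    1.35 -0.66]
spin rad -0.0735
[-0.49414513  0.14780003  0.28804834]
```

>>> {"method": "move_arm", "body": {
  "increments": [0,0,-1,0,0,0,0,-0.5,0,0,0,0,0,0,0]
}}

```text
time: 20.43
tool_pos: [0.5556, -0.0189, 0.1577]
tool_rot: [0.001, 0.514, 0.858, -0.0]
contact_force: [1.0, -4.5, 5.3]
gripper_width: 0.122
grasp_force: 60.7
```

```bash
python3 -c "
from h import *
to(.5555,-.018,.1599,32.3);print(manip.state()['ft_torque'])"
```

```text
t 20.43 tcp [ 0.5556 -0.0189  0.1577] yaw_y 28.08 delta [ 0.8  0.3 -2.2] F [ 1.  -4.5  5.3] w 0.122 q [-0.17 -0.06  1.85 -0.    1.35 -0.66]
spin rad -0.0736
[-0.61190045 -0.20998129  0.28580371]
```

>>> {"method": "move_arm", "body": {
  "increments": [0,0,-1,0,0,0,0,-1,0,0,0,0,0,0,0]
}}

```text
time: 20.68
tool_pos: [0.5553, -0.0186, 0.1595]
tool_rot: [0.0, 0.514, 0.858, -0.0]
contact_force: [2.9, -4.1, 2.7]
gripper_width: 0.121
grasp_force: 60.6
```

```bash
python3 -c "
from h import *
to(.5555,-.018,.1599,32.3);print(manip.state()['ft_torque'])"
```

```text
t 20.68 tcp [ 0.5553 -0.0186  0.1595] yaw_y 28.08 delta [ 0.5  0.5 -0.4] F [ 2.9 -4.1  2.7] w 0.121 q [-0.17 -0.06  1.85 -0.    1.35 -0.66]
spin rad -0.0736
[-0.74494186 -0.32019393  0.30812706]
```

>>> {"method": "move_arm", "body": {
  "increments": [0,0,-1,0,0,0,0,-0.5,0,0,0,0,0,0,0]
}}

```text
time: 20.93
tool_pos: [0.5549, -0.0187, 0.1597]
tool_rot: [0.0, 0.514, 0.858, -0.0]
contact_force: [3.8, -4.6, -2.0]
gripper_width: 0.123
grasp_force: 59.9
```

```bash
python3 -c "
from h import *
to(.5555,-.018,.1599,32.3);print(manip.state()['ft_torque'])"
```

```text
t 20.93 tcp [ 0.5549 -0.0187  0.1597] yaw_y 28.08 delta [ 0.3  0.9 -0.2] F [ 3.8 -4.6 -2. ] w 0.123 q [-0.17 -0.06  1.85 -0.    1.35 -0.66]
spin rad -0.0737
[-0.8464796  -0.7118303   0.35816748]
```

Seated: rim about 28.4 mm, and it resists lifting further. I release and withdraw.

>>> {"method": "move_arm", "body": {
  "increments": [0,0,0.5,0,0.15,0,0,0,0,0.25,0,0,0,0,0.4,0,0,0,0,0.6,0,0,0,0,0.6,0,0,0,0,0.6,0,0,-8,0,0.6,0,0,-20,0,0.6]
}}

```text
time: 21.6
tool_pos: [0.5529, -0.018, 0.1856]
tool_rot: [-0.003, 0.515, 0.857, -0.001]
contact_force: [-0.2, -0.0, 0.6]
gripper_width: 0.606
grasp_force: 0.0
```

>>> {"method": "move_arm", "body": {
  "increments": [0,0,-30,0,0.6,0,0,-30,0,0.6,0,0,-25,0,0.6,20,0,0,0,0.6,30,0,0,0,0.6,30,0,0,0,0.6,30,0,0,0,0.6,20,0,0,0,0.6]
}}

```text
time: 22.27
tool_pos: [0.4927, 0.0981, 0.2743]
tool_rot: [0.0, 0.514, 0.858, 0.001]
contact_force: [0.2, -0.4, -0.1]
gripper_width: 0.603
grasp_force: 0.0
```

```bash
python3 - <<'E'
from h import *
to(.5555,-.018,.1599,32.3)
for n in('scene','top'):
    d=grab(n); np.savez(f'pics/{n}4.npz',**d)
a=np.load('pics/scene4.npz')['image'];b=np.load('pics/top4.npz')['image']
m=np.hstack([cv2.resize(a[150:350,180:440],None,fx=2,fy=2,interpolation=2),cv2.resize(b[120:320,220:355],None,fx=2,fy=2,interpolation=2)])
cv2.imwrite('pics/c7.png',m)
d=dict(np.load('pics/scene4.npz'));t=np.arange(0,6.28,.02)
for z in(.145,.1485,.154):
    P=np.array([proj(d,(.5555+.044*np.cos(x),-.018+.044*np.sin(x),z)) for x in t]);P=(P+.5-[180,150])*2-.5;print('cap',z,P.min(0).round(1),P.max(0).round(1))
E
```

```text
t 22.27 tcp [0.4927 0.0981 0.2743] yaw_y 28.13 delta [-132.     0.5  114.3] F [ 0.2 -0.4 -0.1] w 0.603 q [ 0.05 -0.27  1.84  0.    1.57 -0.44]
spin rad -0.0729
cap 0.145 [258.  138.1] [336.2 194.8]
cap 0.1485 [258.1 135.9] [336.5 192.7]
cap 0.154 [258.3 132.5] [336.9 189.3]
```

View pics/c7.png

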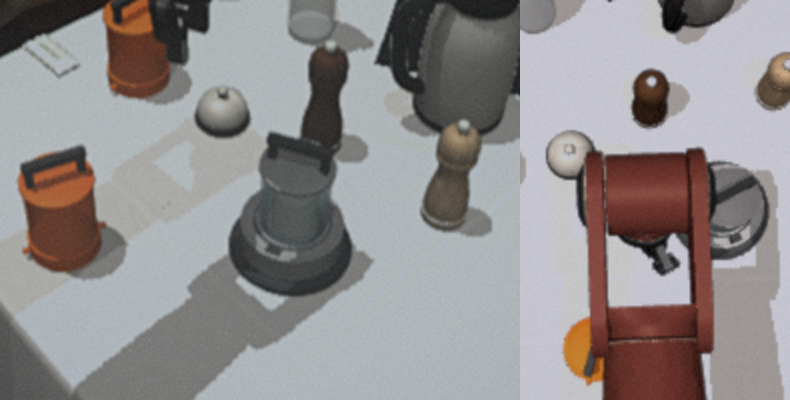

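The picture shows the chimney upright and seated in the collar (cap at crop (296,165), matching the predicted locked height), with the mills, bell and packet untouched. The gripper is clear, so I'm handing in.

```bash
python3 -c "
from h import *
print(manip.job_done())"
```

```text
the job is handed in; nothing more can be done
None
```

I handed the job in at about 22 s: the candle stands on the platform about 2.5 mm off centre with none of it over the edge, and the chimney is turned to its stop and sprung up into its seat at about 28.4 mm; the mills, bell, packet and orange look-alikes were left untouched.

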